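# Refit the hob knob and hold it pressed in

## Robot

A 6-joint arm with a two-finger parallel gripper is mounted at the origin on the work surface. World frame = base frame: x ahead of the robot, y to its left, z up, the work surface at z = 0. Lengths are in mm, angles in rad, forces in N, time in s.
With the tool pointing down it reaches from about 250 to 800 mm from the base axis. Payload 8.5 kg.
Tool frame: the origin (TCP) lies midway between the tips of the shut fingers; the grasp point (between the pads) lies 19 mm behind it (env.tcp_to_grasp is the distance from the TCP to the grasp point, in mm); z points along the fingers, y is the direction in which the jaws open and shut (so a half turn about z gives the same grasp; the last joint's range is limited). The gripper opens to 85 mm and grips with 20 to 120 N. Pads are 22 mm wide; open, the fingers measure 114 mm over their backs; the gripper's body (76 mm by 85 mm) begins 54 mm behind the grasp point. The pads swing forward as they close: fully open they stand 13 mm farther back than shut.
Start: joints at [0, 0.238, -0.013, 1.319, 0, 1.571], TCP at [524.956, -0, 231.276] pointing down, gripper open.
Joint ranges: [-2.66, 2.66], [-1.03, 1.9], [-1.14, 1.46], [-1.82, 2.27], [-1.45, 1.34], [-3.14, 3.14]. Speed limits (rad/s): [2.22, 2.22, 2.79, 3.14, 3.14, 3.14].

## Interface

Orientations are given as a 3x3 rotation matrix whose columns are the frame's x, y, z axes.
In Python, from plant import env gives the robot as it stands.
- The arm moves only by the tool step_arm, never from a script. Its argument "targets" is text: rows parted by semicolons, each of 7 numbers parted by spaces: the shift along the tool's x, y, z in mm, then the turn, a rotation vector about the tool's x, y, z in degrees, then the finger opening in mm, from 0 to 85.4. In form: x y z rx ry rz hand; .... A call has 1 to 12 rows; each row shifts and turns the commanded pose from where the row before left it, along the tool's axes as they then stand; what a row does not reach is not made up. A row lasts 1/12 s, in which the tool goes at most 41.7 mm and 7.16 degrees, less where a joint would pass 70% of its speed; a pose out of reach is approached as far as the arm can. A call with a gripper value outside its range is refused whole. The fingers move at their own pace and stop on an object; "newtons" is the grip in N (left out, the last holds). Time passes only in rows, so rows that do not move let the fingers close. It gives the time, the measured TCP pose, the force and the opening at its end, in the units of the state.
- env.get_obs(): the state, without advancing time (a new reading comes with each control period).
- env.camera(name): name is "scene" or "side" or "wrist"; returns a dict with "pixels" (400x640x3 uint8, blue, green, red), "fovy" (degrees; the focal length in pixels is half the picture's height over the tangent of half this angle, whatever the lens; pixels are square), "cx", "cy" (the principal point, pixels), "view" (4x4, takes a point from world to camera coordinates). Camera axes: x right, y down, z forward; pixel columns grow to the right and rows downward; lengths in mm; the calibration is good to about 2 mm. A picture is of the moment at which its call begins. There is no depth.
- env.sign_off(): hands the job in, once; it reports no verdict.
The state is a dict: "clock": time; "q": joint angles; "qd": joint speeds; "joint_torque": joint torques, N m; "eef_pos": TCP position; "eef_rot": TCP orientation; "force": force on the tool from outside, world axes, zero at the start; "ft_torque": the same for the moment, N m; "gripper_width": finger opening in mm.
Only numpy, scipy, OpenCV 4.12 (cv2) and the standard library are available. Lean on these libraries where they do the work, as an engineer would, in place of code of your own. Each camera call takes 0.05 s, during which the arm holds its last target. There are 200 camera calls.

## Task

One of the three control knobs of the gas hob was pulled off for cleaning and lies in the baking pan. Pick it up, turn it so that the flat in its bore matches the flat on the one bare spindle, push it fully home on that spindle, then press knob and spindle all the way down against the spring as for lighting the burner; the program finishes while the gripper still holds the knob and keeps it pressed in. Do not press the two knobs that are in place, and leave the other things in the pan and on the hob where they are.

Things in the scene. Friction and masses are not known exactly. Their poses are not given: they have to be found in the camera images.
- knob: Loose black die-cast control knob, 0.11 to 0.23 kg, lying on its foot in the pan, 43 mm high: round skirt 46 mm across, 19 mm high, flat shoulder on top; on it an upright grip blade 42 mm long, 12 mm thick, 24 mm high. Origin: centre of the underside; z up along the axis, x along the blade to its pointer end, y across the blade. Fingertips can grip the blade's flat sides and stand on the shoulder
- knob_bore (a point): Mouth of the loose knob's bore: the centre of its underside, axes as the knob's. The bore is D-shaped, 15 mm deep and closed above: round part 12.8 mm across, its flat 2.3 mm from the axis on the -x side, opposite the pointer
- knob_pointer (a point): Pointer end of the loose knob: top of the blade's end, 23 mm from the axis along the knob's x and 43 mm above its underside; axes as the knob's. The blade reaches only 19 mm to the other side; a light index line lies on top of the pointer half
- spindle_tip (a point): Centre of the top of the one bare spindle (brass, upright, does not turn), at any of the three places of the knob row; 23 mm above the hob plate when up. D section 12 mm round for 17 mm down, last 2.5 mm tapered; its flat, 2 mm from the axis, faces this frame's -x, the hob's front, so a fitted knob's pointer points to +x. Fully home, the knob's underside is 15 mm below this point
- spindle (a joint): How far the bare spindle is pressed down, 0 (up) to 0.005 m (fully down, hard stop); a spring pushes it up with 4 N at 0 and 8 N when fully down. With the knob home and the spindle up, the knob's underside is 6 mm above the dark disc (54 mm across, 2 mm thick) on the plate
- fitted_a (a joint): The same for one of the two knobs in place (0 up to 0.005 m down)
- fitted_b (a joint): The same for the other knob in place
- fitted_a_top (a point): Top centre of one knob in place, 51 mm above the hob plate; same shape as the loose knob, x towards its pointer; the places in the row are 110 mm apart
- fitted_b_top (a point): Top centre of the other knob in place, likewise
- hob: Stainless gas hob, 510 mm deep (x) and 450 mm wide (y), plate 10 mm thick on the worktop, fixed. Origin under its centre; x from its front to its back. The three knob places are 205 mm in front of the centre, at y = -110, 0 and 110 mm; behind them three burners with cast grates, tops 40 mm above the plate
- pan: Aluminium half-sheet baking pan, 457 mm (x) by 330 mm (y), fixed; floor 3 mm above the worktop, rim 25 mm high. Origin under its centre
- rolling_pin: Marble rolling pin lying in the pan along its left side: barrel 64 mm across and 260 mm long along its own x, wooden handles. Origin at the underside of the barrel's middle; leave it
- burner_cap: Dark round burner cap, 72 mm across, 10 mm high, in the pan. Origin at the underside; leave it
- pastry_cutter: Thin steel ring cutter, 60 mm across, 35 mm high, in the pan. Origin at the underside; leave it
- small_cutter: Thin steel ring cutter, 44 mm across, 30 mm high, in the pan. Origin at the underside; leave it
- milk_pan: Small steel milk pan, 120 mm across, 65 mm high, with a wooden handle along its own +y, standing on the front grate behind the knobs. Origin at the underside; leave it
There are look-alikes about, which are no part of the job. Leave any orange or purple look-alike of the knob alone.

How it is judged (in metres and radians):
On the way:
1. the knob is fully home on the bare spindle, flat to flat (z of knob in the frame of spindle_tip below -0.0135 m and horizontal distance between knob and spindle_tip below 0.0015 m and x of knob_pointer in the frame of spindle_tip above 0.0212 m and angle between knob's own z axis and vertical below 0.1 rad), for 0.2 s.
At the end, for the whole second after the job is handed in: Knob fully home on the bare spindle (underside 13.5 mm or more below its tip, axes within 1.5 mm, pointer within about 20 degrees of the spindle's +x, upright within 0.1 rad), spindle pressed more than 4 of 5 mm, fingers on the knob with over 3 N, the other two knobs up (all of step 1 and value of joint spindle above 0.004 m and contact force between the fingers and knob above 3 N and contact force between knob and pan below 0.1 N and value of joint each of fitted_a, fitted_b below 0.002 m); the arm keeps its last pose, push and grip.
It fails at once if a knob that is in place is pressed down by more than 3 mm (value of joint any of fitted_a, fitted_b above 0.003 m).
It fails at once if another thing is shifted by more than 30 mm (distance of any of rolling_pin, burner_cap, pastry_cutter, small_cutter, milk_pan from where it was at the start of the episode above 0.03 m).
It also fails if it takes over 51 s, if anything falls off the work surface, if the arm or the gripper's body presses on something with over 40 N, if the wrist force passes 120 N, or if a joint passes its speed limit or range.

## Working session

There is one attempt and no reset: what is moved stays moved. The work goes in short steps, Python scripts to look and compute and a tool call to move; the robot and the scene stay as the last step left them, time stands still between calls to the robot, and variables do not carry over. Pictures are saved under pics/ and viewed, about 8 in all and at most 12, crops included, and the job is handed in when it is done.

Besides the shell and the picture viewer there is one more tool, called as name(argument=value, ...), one argument or row to a line, values as JSON. step_arm: Moves the arm, as the interface text tells. Its arguments: {"type":"object","properties":{"targets":{"type":"string"},"newtons":{"type":"number"}},"required":["targets"]}

```bash
mkdir -p pics; ls
cat > h.py <<'E'
import numpy as np, cv2
from plant import env
def cam(n):
    c=env.camera(n); c["f"]=200/np.tan(np.radians(c["fovy"])/2); c["V"]=np.array(c["view"]); c["img"]=np.array(c["pixels"]); return c
def ray(c,u,v):
    R=c["V"][:3,:3]; t=c["V"][:3,3]
    return -R.T@t, R.T@np.array([(u-c["cx"])/c["f"],(v-c["cy"])/c["f"],1])
def onz(c,u,v,z):
    o,d=ray(c,u,v); return o+d*(z-o[2])/d[2]
def proj(c,p):
    q=c["V"][:3,:3]@np.array(p)+c["V"][:3,3]; return q[:2]/q[2]*c["f"]+[c["cx"],c["cy"]]
E
python3 - <<'E'
from h import *
for n in("scene","side","wrist"):
    c=cam(n); cv2.imwrite(f"pics/{n}0.png",c["img"]); print(n,c["fovy"],c["cx"],c["cy"],-c["V"][:3,:3].T@c["V"][:3,3], {k for k in c})
a=[cv2.imread(f"pics/{n}0.png") for n in("scene","side")]
E
```

```text
pics
scene 57.95921979330716 320.17842242964036 199.46367745265633 [1023.94895578  -86.66061966  855.32494832] {'fovy', 'view', 'V', 'cy', 'img', 'pixels', 'f', 'cx'}
side 56.67241472363643 321.93422310756387 195.20002311957793 [ 119.87514838 -848.24222631  671.71534327] {'fovy', 'view', 'V', 'cy', 'img', 'pixels', 'f', 'cx'}
wrist 69.05707509665689 321.8157907320214 199.41954676372296 [524.65513372  79.04239282 373.12956411] {'fovy', 'view', 'V', 'cy', 'img', 'pixels', 'f', 'cx'}
```

View pics/scene0.png

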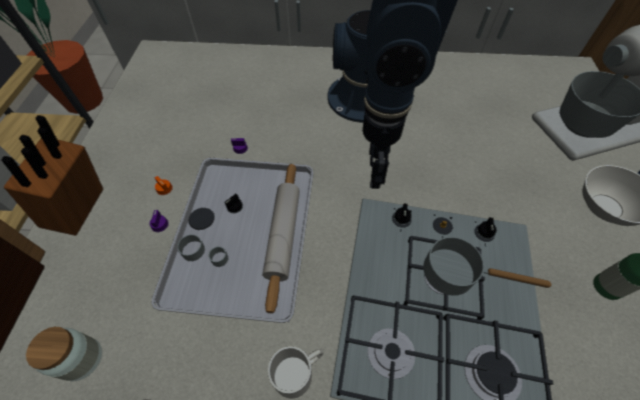

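View pics/side0.png

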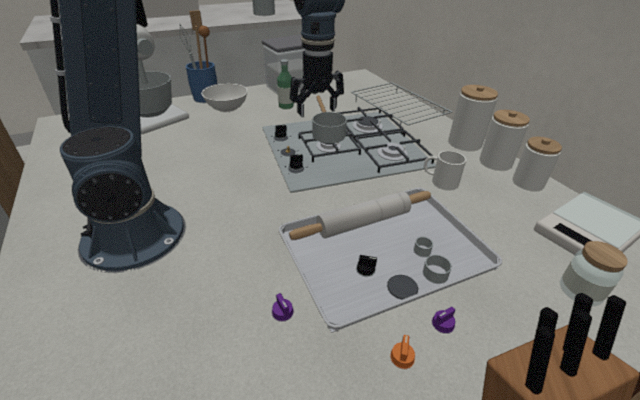

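The scene view shows the black knob in the pan at scene (234,203) / side (367,264). It is the only black one: the orange one is at (163,185), and the purple ones at (239,145) and (158,221), all outside the pan. The bare brass spindle is in the middle place at scene (443,225) / side (289,150), and the fitted knobs are at scene (402,214) and (486,229).

Run:
```python
from h import *
s=cam("scene"); d=cam("side")
def tri(a,b):
    o1,d1=ray(s,*a);o2,d2=ray(d,*b)
    t=np.linalg.lstsq(np.c_[d1,-d2],o2-o1,rcond=None)[0]; p,q=o1+t[0]*d1,o2+t[1]*d2
    return (p+q)/2,np.linalg.norm(p-q)
np.set_printoptions(precision=1,suppress=True)
print("knob",tri((234,203),(367,264)),onz(s,234,205,20)); print("spindle",tri((443,225),(289,150)),onz(s,443,225,30))
print("fit",onz(s,402,214,35),onz(s,486,229,35))
o=env.get_obs(); print(o["eef_rot"],o["q"],o["force"],o["gripper_width"])
w=cam("wrist"); print(w["V"][:3,:3]); 
big=np.hstack([cv2.resize(s["img"][180:230,205:265],None,fx=6,fy=6,interpolation=2),cv2.resize(s["img"][195:245,390:450+0],None,fx=6,fy=6,interpolation=2)])
cv2.imwrite("pics/crop1.png",big)
```

```text
knob (array([ 486.3, -358.7,   17.7]), np.float64(6.627667737869566)) [ 491.8 -354.4   20. ]
spindle (array([519.8, 214. ,  15.2]), np.float64(5.767192746023582)) [526.1 210.9  30. ]
fit [501.7 103.9  35. ] [534.2 319.5  35. ]
[[-0.  1. -0.]
 [ 1.  0. -0.]
 [-0. -0. -1.]] [-0.   0.2 -0.   1.3 -0.   1.6] [-0.6 -0.7  0.6] 85.13988574317051
[[ 1.   0.   0. ]
 [ 0.  -1.   0.3]
 [ 0.  -0.3 -1. ]]
```

View pics/crop1.png

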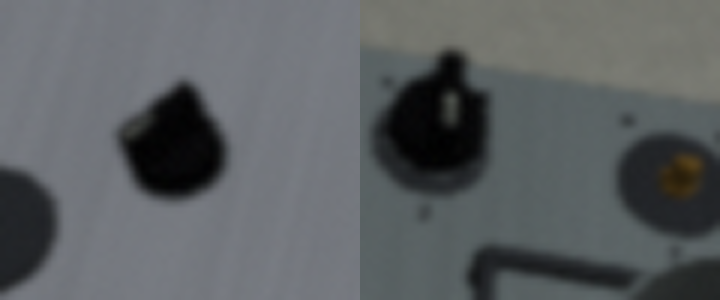

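step_arm(
  targets="-35 -3.5 0 0 0 0 85;-35 -3.5 0 0 0 0 85;-35 -3.5 0 0 0 0 85;-35 -3.5 0 0 0 0 85;-35 -3.5 0 0 0 0 85;-35 -3.5 0 0 0 0 85;-35 -3.5 0 0 0 0 85;-35 -3.5 0 0 0 0 85;-35 -3.5 0 0 0 0 85;-35 -3.5 0 0 0 0 85;0 0 0 0 0 0 85;0 0 0 0 0 0 85",
)

```text
clock: 1.3
eef_pos: [489.4, -351.7, 230.6]
eef_rot: [[0.003, 1.0, -0.001], [1.0, -0.003, 0.001], [0.001, -0.001, -1.0]]
force: [-0.1, 0.6, 0.8]
gripper_width: 84.9
```

Run:
```python
from h import *
np.set_printoptions(precision=2,suppress=True)
w=cam("wrist"); cv2.imwrite("pics/w1.png",w["img"]); np.save("w1.npy",w["V"])
g=w["img"].max(2); m=(g<45).astype(np.uint8)
n,l,st,ce=cv2.connectedComponentsWithStats(m)
for i in range(1,n):
    if st[i,4]>150: print(st[i],ce[i],onz(w,*ce[i],24))
o=env.get_obs(); print(o["eef_pos"],o["clock"],o["force"],w["f"])
```

```text
[302 160  34  38 932] [318.58 177.36] [ 485.68 -356.09   24.  ]
[138 187  15  32 252] [145.52 202.1 ] [ 266.79 -387.52   24.  ]
[   26   253   593   147 39692] [322.14 354.46] [ 489.45 -632.24   24.  ]
[ 489.55 -350.4   230.79] 1.35 [-0.2   0.77  0.35] 290.69152601864073
```

View pics/w1.png

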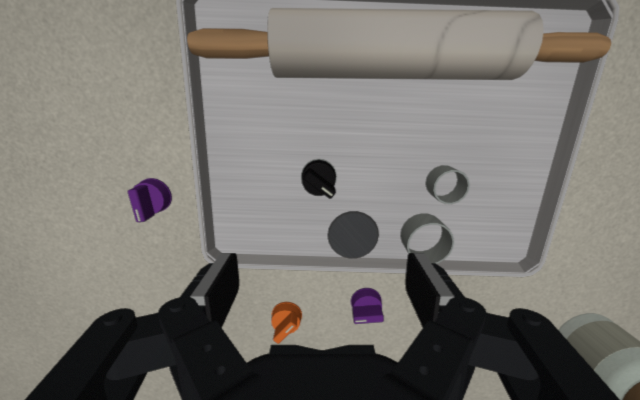

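The wrist view shows the black knob at (319,177). Its index line points down-right to about (333,196), so its yaw is about -50°. The burner cap is at (353,234), and the rolling pin is clear above. I'll turn the tool and look from nearer.

step_arm(
  targets="-5 -3.5 25 0 0 0 40;0 0 25 0 0 -7 40;0 0 25 0 0 -7 40;0 0 25 0 0 -7 40;0 0 0 0 0 -7 40;0 0 0 0 0 -7 40;0 0 0 0 0 -5 40;0 0 0 0 0 0 40;0 0 0 0 0 0 40",
)

```text
clock: 2.1
eef_pos: [486.8, -353.9, 131.6]
eef_rot: [[-0.642, 0.767, 0.0], [0.767, 0.642, 0.0], [-0.0, 0.0, -1.0]]
force: [-0.3, -0.1, 0.6]
gripper_width: 39.8
```

Run:
```python
from h import *
np.set_printoptions(precision=2,suppress=True)
w=cam("wrist"); cv2.imwrite("pics/w2.png",w["img"][60:300,180:460].repeat(2,0).repeat(2,1))
g=w["img"].max(2); m=(g<45).astype(np.uint8); m[260:]=0
n,l,st,ce=cv2.connectedComponentsWithStats(m)
for i in range(1,n):
    if st[i,4]>150: print(st[i],ce[i],onz(w,*ce[i],24))
o=env.get_obs(); print(o["eef_pos"],o["eef_rot"],o["clock"],o["force"],o["q"])
print(proj(w,o["eef_pos"]), proj(w,[486,-356,22]))
```

```text
[ 57  33  38  47 980] [75.59 56.67] [ 266.24 -388.14   24.  ]
[ 293  173   46   60 1813] [315.82 197.93] [ 483.35 -357.01   24.  ]
[ 486.76 -354.09  131.57] [[-0.64  0.77  0.  ]
 [ 0.77  0.64 -0.  ]
 [-0.    0.   -1.  ]] 2.15 [-0.54 -0.8   0.08] [-0.63  0.42 -0.01  1.14  0.    0.25]
[320.39 256.94] [318.81 198.24]
```

View pics/w2.png

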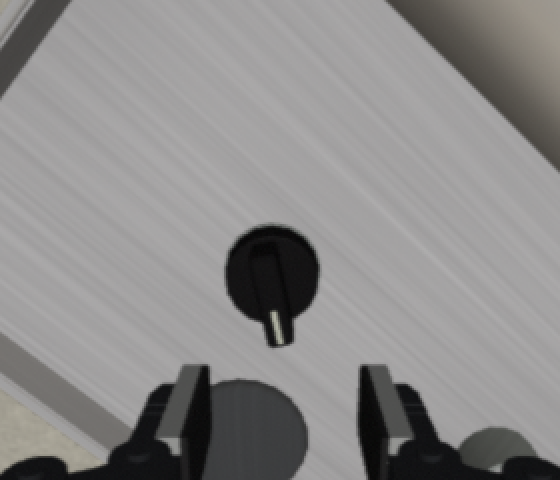

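The knob's skirt is centred at about (316,196). The blade runs from about (311.5,181) to its pointer end at (319.5,231.5), a slight tilt to correct. I confirm it's the black one in the pan.

Run:
```python
from h import *
np.set_printoptions(precision=2,suppress=True)
w=cam("wrist"); o=env.get_obs(); R=np.array(o["eef_rot"])
P=[onz(w,*p,46) for p in((311.5,181),(319.5,231.5),(316.5,215.5))]
d=P[1]-P[0]; L=np.linalg.norm(d); e=d/L
print("len",L,"yaw",np.degrees(np.arctan2(d[1],d[0])),"line yaw",np.degrees(np.arctan2(*(P[1]-P[2])[[1,0]])))
ax=P[0]+e*19*L/42; print("axis",ax, "tool yaw",np.degrees(np.arctan2(R[1,0],R[0,0])))
print("skirt",onz(w,316,197,22),onz(w,316,197,13)); print("tool delta",R.T@(ax-o["eef_pos"]))
gray=w["img"].max(2); # skirt outline on pan: width rows
for v in range(186,206,4):
    r=np.where(gray[v,280:350]<60)[0]; print(v,r.min()+280,r.max()+280)
```

```text
len 44.87983604806952 yaw -41.95583075644221 line yaw -40.463164334819396
axis [ 482.49 -356.39   46.  ] tool yaw 129.89173995910343
skirt [ 483.27 -356.99   22.  ] [ 484.94 -359.27   13.  ]
tool delta [ 1.1  -4.58 85.53]
186 295 337
190 294 338
194 293 339
198 293 338
202 294 338
```

step_arm(
  targets="0.7 -4.5 20 0 0 -4.5 40;0 0 20 0 0 -4 35;0 0 20 0 0 0 35;0 0 18 0 0 0 35;0 0 14 0 0 0 35;0 0 8 0 0 0 35;0 0 3 0 0 0 35;0 0 0 0 0 0 35;0 0 0 0 0 0 35",
)

```text
clock: 2.95
eef_pos: [483.0, -357.6, 29.0]
eef_rot: [[-0.749, 0.663, 0.001], [0.663, 0.749, -0.001], [-0.001, 0.0, -1.0]]
force: [0.4, -1.0, -0.0]
gripper_width: 35.2
```

Run:
```python
from h import *
w=cam("wrist"); s=cam("scene")
cv2.imwrite("pics/w3.png",np.hstack([w["img"][180:400,200:440].repeat(2,0).repeat(2,1)[:400,:400+80],cv2.resize(s["img"][170:236,200:250],(300,400))]))
```

```text
(no output)
```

View pics/w3.png

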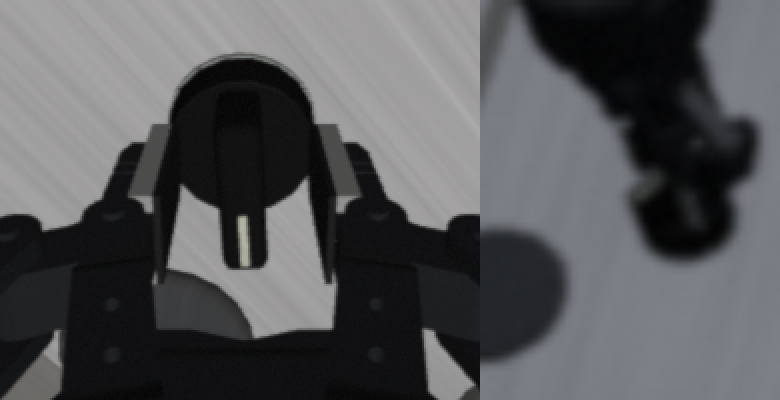

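The blade sits squarely between the pads, index line upright at crop (243,240), with nothing else near. Closing.

step_arm(
  targets="0 0 1 0 0 0 25;0 0 1 0 0 0 15;0 0 0.5 0 0 0 5;0 0 0 0 0 0 5;0 0 0 0 0 0 5;0 0 0 0 0 0 5;0 0 0 0 0 0 5;0 0 0 0 0 0 5",
  newtons=80,
)

```text
clock: 3.72
eef_pos: [482.9, -357.6, 26.8]
eef_rot: [[-0.749, 0.663, 0.001], [0.663, 0.749, -0.001], [-0.001, 0.0, -1.0]]
force: [0.2, 0.1, 7.4]
gripper_width: 10.1
```

Run:
```python
from h import *
w=cam("wrist"); o=env.get_obs(); print(o["eef_pos"],o["gripper_width"],o["force"],o["clock"])
R=np.array(o["eef_rot"]);print(np.degrees(np.arctan2(R[1,0],R[0,0])))
cv2.imwrite("pics/w4.png",w["img"][180:400,200:440].repeat(2,0).repeat(2,1)); cv2.imwrite("pics/w4f.png",w["img"])
# index line (bright) and pointer end
h=w["img"].max(2)[:,305:340]
ys,xs=np.where(h[270:330]>90) ; print(xs.mean()+305,ys.min()+270,ys.max()+270)
```

```text
[ 482.91936141 -357.61810495   26.77619666] 9.762859840415768 [-1.66806909  0.79784293  7.02511116] 3.7667
138.5018463473775
322.9188191881919 276 329
```

View pics/w4.png

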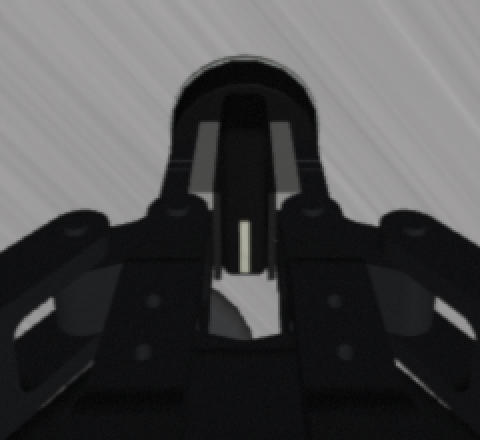

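Gripped, blade parallel to the pads; the knob looks central. Lifting and carrying it over to the hob.

step_arm(
  targets="0 0 -10 0 0 0 5;0 0 -25 0 0 0 5;0 0 -33 0 0 0 5;0 0 -33 0 0 0 5;0 0 -32 0 0 0 5;20 29.5 0 0 0 0 5;20 29.5 0 0 0 0 5;20 29.5 0 0 0 0 5;20 29.5 0 0 0 0 5;20 29.5 0 0 0 0 5;20 29.5 0 0 0 0 5;20 29.5 0 0 0 0 5",
)

```text
clock: 4.77
eef_pos: [514.3, -108.3, 159.4]
eef_rot: [[-0.749, 0.663, 0.0], [0.663, 0.749, -0.0], [-0.0, 0.0, -1.0]]
force: [0.1, 0.0, -1.4]
gripper_width: 9.9
```

step_arm(
  targets="20 29.5 0 0 0 0 5;20 29.5 0 0 0 0 5;20 29.5 0 0 0 0 5;20 29.5 0 0 0 0 5;20 29.5 0 0 0 0 5;20 29.5 0 0 0 0 5;20 29.5 0 0 0 0 5;20 29.5 0 0 0 0 5;20 29.5 0 0 0 0 5;0 0 0 0 0 -6.6 5;0 0 0 0 0 -6.6 5;0 0 0 0 0 -6.6 5",
)

```text
clock: 5.77
eef_pos: [555.3, 209.1, 159.0]
eef_rot: [[-0.932, 0.363, -0.001], [0.363, 0.932, -0.0], [0.0, -0.0, -1.0]]
force: [0.1, 0.0, -0.9]
gripper_width: 10.2
```

step_arm(
  targets="0 0 0 0 0 -6.6 5;0 0 0 0 0 -6.6 5;0 0 0 0 0 0 5;0 0 0 0 0 0 5;0 0 0 0 0 0 5",
)

```text
clock: 6.18
eef_pos: [555.6, 208.1, 159.0]
eef_rot: [[-0.988, 0.152, -0.0], [0.152, 0.988, 0.0], [0.0, 0.0, -1.0]]
force: [-0.4, 0.1, -1.8]
gripper_width: 10.3
```

Run:
```python
from h import *
np.set_printoptions(precision=2,suppress=True)
w=cam("wrist"); o=env.get_obs(); print(o["eef_pos"],o["gripper_width"],o["force"],o["clock"])
R=np.array(o["eef_rot"]);print(np.degrees(np.arctan2(R[1,0],R[0,0])), proj(w,[521,212,33]))
cv2.imwrite("pics/w5.png",cv2.resize(w["img"],(800,500),interpolation=2)); cv2.imwrite("pics/w5f.png",w["img"])
```

```text
[555.61 208.13 158.96] 10.108297249295815 [ 0.87  0.85 -1.58] 6.2333
171.31235529738134 [319.46 155.28]
```

View pics/w5.png

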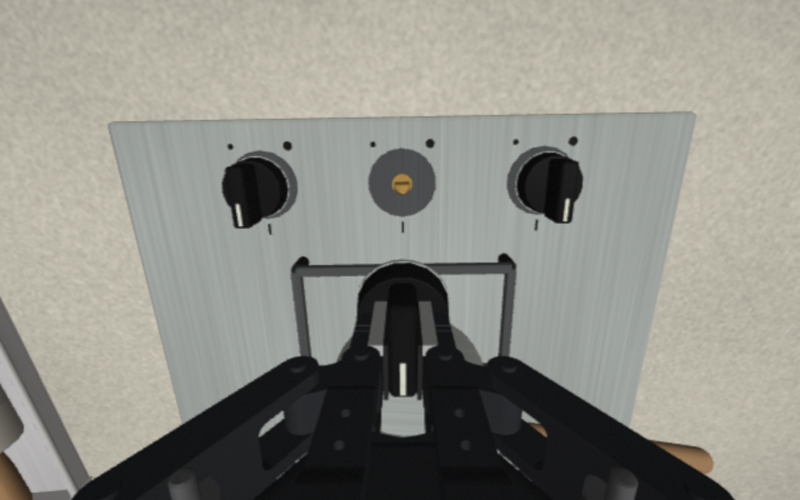

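The view shows the knob held squarely, the spindle at full-res (321.5,147), and the fitted knobs at about (205,152) and (438,150).

Run:
```python
from h import *
np.set_printoptions(precision=2,suppress=True)
w=cam("wrist"); o=env.get_obs(); R=np.array(o["eef_rot"]); im=w["img"]; p=np.array(o["eef_pos"])
yaw=lambda v: np.degrees(np.arctan2(v[1],v[0]))
a,b=onz(w,110/1.25,124/1.25,10),onz(w,694/1.25,112/1.25,10); print("front edge len",np.linalg.norm(a-b),"hob x yaw",yaw(b-a)+90, yaw(a-b)+90)
a,b=onz(w,270/1.25,229/1.25,10),onz(w,536/1.25,225/1.25,10); print("ticks",np.linalg.norm(a-b),yaw(b-a)+90,yaw(a-b)+90)
hsv=cv2.cvtColor(im,cv2.COLOR_BGR2HSV)
br=((hsv[...,1]>90)&(hsv[...,2]>60)).astype(np.uint8); br[:125]=0;br[170:]=0;br[:,:295]=0;br[:,350:]=0
x,y,W,H=cv2.boundingRect(br); print("brass bbox",x,y,W,H)
print("tip (round: lateral mid, far edge)",onz(w,x+W/2-.5,y+H/2-.5,33))
g=cv2.cvtColor(im,cv2.COLOR_BGR2GRAY); d=((g<115)|(br>0)).astype(np.uint8); d[:112]=0;d[178:]=0;d[:,:285]=0;d[:,360:]=0
c=max(cv2.findContours(d,0,1)[0],key=cv2.contourArea); e=cv2.fitEllipse(c); print("disc",e,onz(w,*e[0],12))
t=onz(w,*e[0],12); print("tool delta disc",R.T@(t-p),"tip",R.T@(onz(w,x+W/2-.5,y+H/2-.5,33)-p))
# held knob: blade ends, in the tool frame at top height (underside = p-23.8 -> top = p+19.2)
for u,v in((402,396),(402,283)):
    q=onz(w,u/1.25,v/1.25,p[2]+19.2); print("blade end tool",R.T@(q-p))
cv2.imwrite("pics/w6.png",np.hstack([cv2.resize(im[110:185,280:365],None,fx=5,fy=5,interpolation=2),cv2.resize(im[200:325,290:355],(195,375))]))
```

```text
front edge len 440.75098218507395 hob x yaw 172.44828612221926 -7.551713877780756
ticks 219.79016536569947 172.23006351154388 -7.769936488456139
brass bbox 314 139 16 17
tip (round: lateral mid, far edge) [513.77 214.99  33.  ]
disc ((321.2656555175781, 145.43136596679688), (52.750118255615234, 53.32815933227539), 179.98348999023438) [515.01 214.54  12.  ]
tool delta disc [ 41.13   0.24 146.9 ] tip [ 42.42   0.49 125.9 ]
blade end tool [-24.42   0.68 -19.2 ]
blade end tool [ 25.75   0.7  -19.2 ]
```

View pics/w6.png

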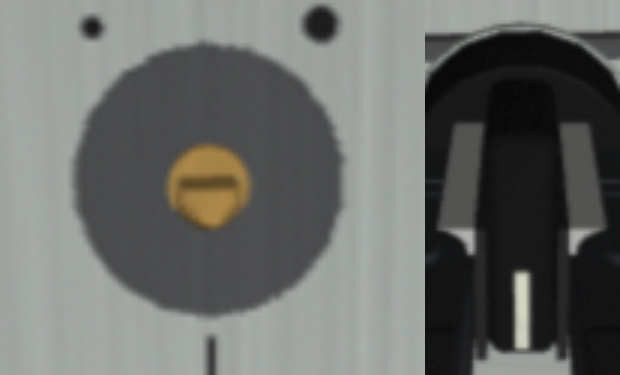

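Run:
```python
from h import *
s=cam("scene")
im=s["img"]; print(env.get_obs()["clock"])
for q in ((453,252),(453,238),(424,256),(482,256)): print(q,onz(s,*q,115))
```

```text
6.3333
(453, 252) [646.93753808 193.62653024 115.        ]
(453, 238) [610.92975445 198.82218777 115.        ]
(424, 256) [660.95562676 127.20674963 115.        ]
(482, 256) [652.8631863 257.2093338 115.       ]
```

step_arm(
  targets="20.7 -0.1 0 0 0 -1 5;20 0 0 0 0 0 5;0 0 25 0 0 0 5;0 0 25 0 0 0 5;0 0 15 0 0 0 5;0 0 0 0 0 0 5;0 0 0 0 0 0 5",
)

```text
clock: 6.92
eef_pos: [514.9, 213.6, 93.6]
eef_rot: [[-0.991, 0.131, -0.001], [0.131, 0.991, -0.001], [0.001, -0.001, -1.0]]
force: [0.0, 0.3, -1.1]
gripper_width: 10.2
```

step_arm(
  targets="0 0 15 0 0 0 5;0 0 12 0 0 0 5;0 0 6 0 0 0 5;0 0 0 0 0 0 5;0 0 0 0 0 0 5",
)

```text
clock: 7.33
eef_pos: [515.8, 213.9, 61.6]
eef_rot: [[-0.991, 0.131, 0.001], [0.131, 0.991, 0.0], [-0.001, 0.0, -1.0]]
force: [-0.1, -0.2, -1.0]
gripper_width: 10.2
```

Run:
```python
from h import *
s=cam("scene");d=cam("side")
cv2.imwrite("pics/p7.png",np.hstack([cv2.resize(s["img"][185:255,410:480],(400,400),interpolation=2),cv2.resize(d["img"][115:175,260:320],(400,400),interpolation=2)]))
```

```text
(no output)
```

View pics/p7.png

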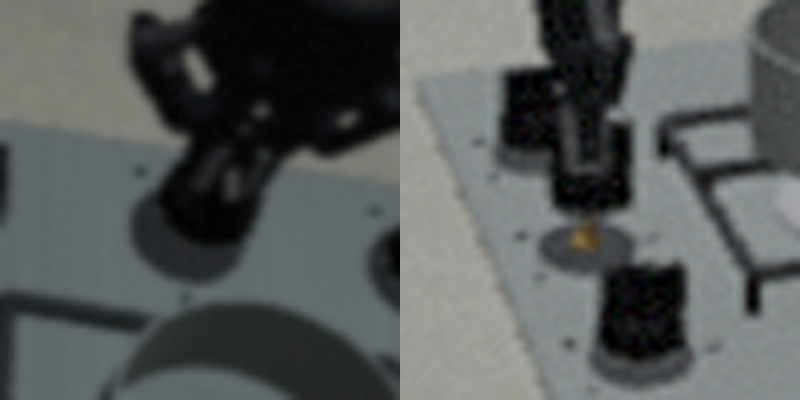

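The side view shows the knob just above the brass tip (crop (585,232) against knob centre 592), aligned within about a pixel. Descending by feel.

step_arm(
  targets="0 0 2 0 0 0 5;0 0 1 0 0 0 5;0 0 1 0 0 0 5;0 0 0 0 0 0 5",
)

```text
clock: 7.77
eef_pos: [515.4, 213.8, 56.8]
eef_rot: [[-0.991, 0.131, 0.0], [0.131, 0.991, 0.0], [-0.0, 0.0, -1.0]]
force: [0.4, -0.7, -1.1]
gripper_width: 9.7
```

step_arm(
  targets="0 0 1 0 0 0 5;0 0 1 0 0 0 5;0 0 0 0 0 0 5",
)

```text
clock: 8.02
eef_pos: [515.4, 213.8, 54.9]
eef_rot: [[-0.991, 0.13, 0.0], [0.13, 0.991, 0.0], [-0.0, 0.0, -1.0]]
force: [-0.2, 0.1, 3.7]
gripper_width: 9.9
```

step_arm(
  targets="0 0 1 0 0 0 5;0 0 1 0 0 0 5;0 0 0 0 0 0 5",
)

```text
clock: 8.27
eef_pos: [515.4, 213.8, 52.8]
eef_rot: [[-0.991, 0.131, 0.0], [0.131, 0.991, 0.0], [-0.0, 0.0, -1.0]]
force: [-0.9, -0.7, 4.4]
gripper_width: 10.4
```

The force matches the spring alone (about 4 N plus 0.8 N/mm), so the knob rests on the tip without entering. I'll do a small lateral search under light pressure.

step_arm(
  targets="0 0 -1 0 0 0 5;0 0.5 0 0 0 0 5;0 0 0 0 0 0 5",
)

```text
clock: 8.52
eef_pos: [515.4, 214.0, 53.8]
eef_rot: [[-0.991, 0.131, 0.0], [0.131, 0.991, -0.001], [-0.0, -0.001, -1.0]]
force: [-0.6, -1.8, 4.8]
gripper_width: 10.3
```

step_arm(
  targets="-0.5 0 0 0 0 0 5;0 0 0 0 0 0 5",
)

```text
clock: 8.68
eef_pos: [515.6, 214.0, 53.7]
eef_rot: [[-0.991, 0.131, -0.001], [0.131, 0.991, -0.0], [0.001, -0.0, -1.0]]
force: [-2.4, -1.3, 4.5]
gripper_width: 10.2
```

step_arm(
  targets="-0.5 0 0 0 0 0 5;0 0 0 0 0 0 5",
)

```text
clock: 8.85
eef_pos: [516.0, 214.1, 53.6]
eef_rot: [[-0.991, 0.13, -0.001], [0.13, 0.991, -0.0], [0.001, -0.0, -1.0]]
force: [-2.1, -1.5, 3.7]
gripper_width: 10.2
```

step_arm(
  targets="-0.5 0 0 0 0 0 5;0 0 0 0 0 0 5",
)

```text
clock: 9.02
eef_pos: [516.6, 214.1, 53.7]
eef_rot: [[-0.991, 0.13, -0.001], [0.13, 0.991, 0.0], [0.001, 0.0, -1.0]]
force: [-4.2, -0.4, 4.5]
gripper_width: 10.3
```

step_arm(
  targets="0.8 0 0 0 0 0 5;0.7 0 0 0 0 0 5;0 0 0 0 0 0 5",
)

```text
clock: 9.27
eef_pos: [516.2, 214.3, 54.1]
eef_rot: [[-0.991, 0.131, 0.002], [0.131, 0.991, -0.0], [-0.002, 0.0, -1.0]]
force: [0.7, -2.5, 3.9]
gripper_width: 9.8
```

step_arm(
  targets="0.5 0 0 0 0 0 5;0 0 0 0 0 0 5",
)

```text
clock: 9.43
eef_pos: [515.8, 214.5, 54.1]
eef_rot: [[-0.991, 0.131, 0.002], [0.131, 0.991, 0.0], [-0.002, 0.001, -1.0]]
force: [2.6, -1.6, 4.5]
gripper_width: 10.3
```

step_arm(
  targets="0.5 0 0 0 0 0 5;0 0 0 0 0 0 5",
)

```text
clock: 9.6
eef_pos: [515.1, 214.7, 54.1]
eef_rot: [[-0.991, 0.131, 0.001], [0.131, 0.991, 0.001], [-0.001, 0.001, -1.0]]
force: [2.8, -0.8, 4.4]
gripper_width: 10.2
```

step_arm(
  targets="0.5 0 0 0 0 0 5;0 0 0 0 0 0 5",
)

```text
clock: 9.77
eef_pos: [513.2, 214.6, 53.6]
eef_rot: [[-0.991, 0.13, -0.001], [0.13, 0.991, 0.0], [0.001, 0.0, -1.0]]
force: [-0.9, 0.5, -2.3]
gripper_width: 10.5
```

The force vanished and the pose jumped, so the tip has entered the bore. Pushing on gently.

step_arm(
  targets="0 0 1 0 0 0 5;0 0 1 0 0 0 5;0 0 0 0 0 0 5",
)

```text
clock: 10.02
eef_pos: [512.9, 214.2, 50.9]
eef_rot: [[-0.991, 0.13, -0.002], [0.13, 0.991, -0.001], [0.002, -0.001, -1.0]]
force: [-1.3, 0.6, -1.4]
gripper_width: 10.0
```

step_arm(
  targets="0 0 1 0 0 0 5;0 0 1 0 0 0 5;0 0 0 0 0 0 5",
)

```text
clock: 10.27
eef_pos: [513.2, 214.3, 49.2]
eef_rot: [[-0.991, 0.13, -0.002], [0.13, 0.991, -0.0], [0.002, -0.0, -1.0]]
force: [-1.8, 0.5, -4.1]
gripper_width: 10.2
```

step_arm(
  targets="0 0 1 0 0 0 5;0 0 1 0 0 0 5;0 0 0 0 0 0 5",
)

```text
clock: 10.52
eef_pos: [513.3, 214.4, 47.5]
eef_rot: [[-0.991, 0.13, -0.001], [0.13, 0.991, -0.0], [0.001, -0.0, -1.0]]
force: [-3.4, 0.1, -1.8]
gripper_width: 10.3
```

step_arm(
  targets="0.3 0 1 0 0 0 5;0 0 1 0 0 0 5;0 0 0 0 0 0 5",
)

```text
clock: 10.77
eef_pos: [513.2, 214.5, 45.5]
eef_rot: [[-0.991, 0.13, -0.001], [0.13, 0.991, -0.0], [0.001, -0.0, -1.0]]
force: [-4.8, 0.6, -1.3]
gripper_width: 9.9
```

step_arm(
  targets="0 0 1 0 0 0 5;0 0 1 0 0 0 5;0 0 0 0 0 0 5",
)

```text
clock: 11.02
eef_pos: [513.3, 214.4, 43.6]
eef_rot: [[-0.991, 0.131, -0.001], [0.131, 0.991, -0.0], [0.001, -0.0, -1.0]]
force: [-5.0, 0.0, -0.2]
gripper_width: 9.9
```

step_arm(
  targets="0 0 1 0 0 0 5;0 0 1 0 0 0 5;0 0 0 0 0 0 5;0 0 0 0 0 0 5",
)

```text
clock: 11.35
eef_pos: [513.3, 214.4, 41.8]
eef_rot: [[-0.991, 0.131, -0.001], [0.131, 0.991, -0.0], [0.001, -0.0, -1.0]]
force: [-5.4, 1.8, 1.3]
gripper_width: 10.2
```

step_arm(
  targets="0.5 0 1 0 0 0 5;0 0 1 0 0 0 5;0 0 0 0 0 0 5",
)

```text
clock: 11.6
eef_pos: [513.2, 214.5, 39.9]
eef_rot: [[-0.991, 0.131, 0.0], [0.131, 0.991, -0.0], [-0.0, -0.0, -1.0]]
force: [-4.3, -1.0, 4.1]
gripper_width: 10.0
```

step_arm(
  targets="0.5 0 1 0 0 0 5;0 0 1 0 0 0 5;0 0 0 0 0 0 5",
)

```text
clock: 11.85
eef_pos: [513.1, 214.6, 37.9]
eef_rot: [[-0.991, 0.131, 0.001], [0.131, 0.991, -0.0], [-0.001, 0.0, -1.0]]
force: [-2.9, -1.6, 5.3]
gripper_width: 9.9
```

step_arm(
  targets="0 0 1 0 0 0 5;0 0 0.5 0 0 0 5;0 0 0 0 0 0 5;0 0 0 0 0 0 5",
)

```text
clock: 12.18
eef_pos: [513.1, 214.6, 36.6]
eef_rot: [[-0.991, 0.131, 0.001], [0.131, 0.991, -0.0], [-0.001, 0.0, -1.0]]
force: [-3.6, -2.4, 6.3]
gripper_width: 10.3
```

The spring curve matches a knob that is home and moving down. Continuing to the hard stop.

step_arm(
  targets="0 0 1 0 0 0 5;0 0 0 0 0 0 5;0 0 0 0 0 0 5",
)

```text
clock: 12.43
eef_pos: [513.2, 214.6, 36.5]
eef_rot: [[-0.991, 0.131, 0.002], [0.131, 0.991, 0.0], [-0.002, 0.0, -1.0]]
force: [-6.0, -3.2, 15.6]
gripper_width: 10.3
```

step_arm(
  targets="0 0 0.7 0 0 0 5;0 0 0 0 0 0 5;0 0 0 0 0 0 5",
)

```text
clock: 12.68
eef_pos: [513.2, 214.6, 36.4]
eef_rot: [[-0.991, 0.131, 0.002], [0.131, 0.991, 0.0], [-0.002, 0.001, -1.0]]
force: [-7.3, -3.3, 21.7]
gripper_width: 10.2
```

step_arm(
  targets="0 0 0.7 0 0 0 5;0 0 0 0 0 0 5;0 0 0 0 0 0 5",
)

```text
clock: 12.93
eef_pos: [513.3, 214.7, 36.3]
eef_rot: [[-0.991, 0.131, 0.003], [0.131, 0.991, 0.001], [-0.002, 0.001, -1.0]]
force: [-9.8, -4.3, 29.1]
gripper_width: 10.2
```

Run:
```python
from h import *
s=cam("scene");d=cam("side");w=cam("wrist")
cv2.imwrite("pics/p8.png",np.hstack([cv2.resize(w["img"][100:340,180:460],(467,400)),cv2.resize(d["img"][115:175,260:310],(333,400),interpolation=2)]))
print(env.get_obs()["force"])
```

```text
[-9.61547372 -4.11317321 29.20558532]
```

View pics/p8.png

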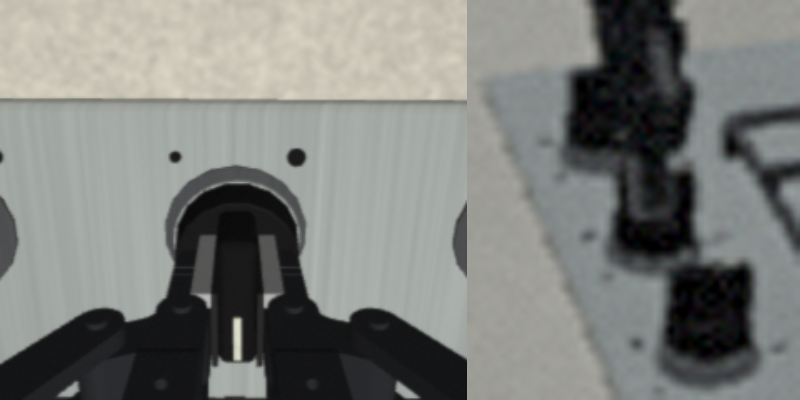

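The knob sits low and centred on its disc, with the pointer to the hob's back at crop (237,340). The neighbouring knobs are untouched. Handing in.

```bash
python3 -c "
from plant import env
env.sign_off()"
```

```text
the job is handed in; nothing more can be done
```

The black knob from the pan is on the bare middle spindle, flat to flat and fully home. It was pressed to the hard stop, and I handed the job in at about 13 s with the gripper still holding and pressing it.

**Fit:** My first descent landed on the spindle tip and only compressed the spring. A small sideways search, with moves of about 2 mm, then found the bore, and the knob slid down with almost no vertical force.

**Last checks:**
- **Depth:** the hard stop came at a tool height of about 36.5 mm, against about 36.8 mm expected for a knob that is home and fully pressed.
- **Force:** the push was 29 N down. About 10 N of sideways load remained, mostly along x, which I did not remove.
- **Pictures:** the last ones show the knob centred on its disc, pointing to the hob's back, with the two fitted knobs untouched.
- **Disagreement:** the gripper read about 10 mm on the 12 mm blade, and I did not look into why.
- **Not re-checked:** I took no final picture of the pan, but I saw no contact with anything else there.

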